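# Line up the punches by size

### The arm

A 6-joint arm with a two-finger parallel gripper is mounted at the origin on the work surface. World frame = base frame: x ahead of the robot, y to its left, z up, the work surface at z = 0. Lengths are in m, angles in rad, forces in N, time in s.
With the tool pointing down it reaches from about 0.375 to 0.925 m from the base axis. Payload 5.7 kg.
Tool frame: the origin (TCP) lies on the centre line of the jaws, within the pads' length; the fingertips stand tips_ahead ahead of it and the grasp point (between the pads) lies 5 mm behind it (tips_ahead is the distance from the TCP to the fingertips, in m); z points along the fingers, y is the direction in which the jaws open and shut (so a half turn about z gives the same grasp; the last joint's range is limited). The gripper opens to 85 mm and grips with 20 to 120 N. Pads are 22 mm wide; open, the fingers measure 114 mm over their backs; the gripper's body (76 mm by 85 mm) begins 54 mm behind the grasp point. The pads swing forward as they close: fully open they stand 13 mm farther back than shut.
Start: joints at [-1.25, 0.359, 1.51, -0, 1.272, -0.115], TCP at [0.253, -0.544, 0.245] pointing down, gripper open.
Joint ranges: [-2.97, 2.97], [-1.01, 2.36], [0.21, 2.38], [-0.96, 4.11], [0.2, 2.71], [-2.98, 2.98]. Speed limits (rad/s): [2.39, 2.39, 3.14, 3.14, 3.14, 3.14].

### API

Orientations are given as a unit quaternion [x, y, z, w].
In Python, from workcell import * gives the robot as it stands.
- The arm moves only by the tool play_rows, never from a script. Its argument "targets" is a list of rows, each an object with "hand": the opening, from 0 (shut) to 1 (fully open); "linear": the shift along the world's x, y, z in m, a list of three; "roll": the turn about the world's z in rad. A call has 1 to 12 rows; each row is the pose to reach, as a shift and turn from the pose commanded when the call began; what a row does not reach only later rows make up. A row lasts 1/8 s, in which the tool goes at most 62.5 mm and 10.7 degrees, less where a joint would pass 70% of its speed; a pose out of reach is approached as far as the arm can. A call with a gripper value outside its range is refused whole. The fingers move at their own pace and stop on an object; "squeeze" is the grip in N (left out, the last holds). Time passes only in rows, so rows that repeat a pose let the fingers close. It gives the time, the measured TCP pose, the force and the opening at its end, in the units of the state.
- get_obs(): the state, without advancing time (a new reading comes with each control period).
- read_camera(name): name is "side" or "top"; returns the picture (400x640x3 uint8, red, green, blue); there is no depth.
- camera_params(name): a dict with "fovy" (degrees; the focal length in pixels is half the picture's height over the tangent of half this angle, whatever the lens; pixels are square), "cx", "cy" (the principal point, pixels), "k1" (the pictures are not rectified: a ray, as slopes to the right and down, at radius r is drawn at 1 + k1 r^2 times it, then the intrinsics apply), "world_to_cam" (4x4, takes a point from world to camera coordinates). Camera axes: x right, y up, looking along -z (the intrinsics and any distortion apply to the point x, -y, -z); pixel columns grow to the right and rows downward; lengths in m; the calibration is good to about 2 mm. A picture is of the moment at which its call begins. camera_params takes no time and is no camera call.
- job_done(): hands the job in, once; it reports no verdict.
The state is a dict: "clock": time; "joint_pos": joint angles; "joint_vel": joint speeds; "effort": joint torques, N m; "tool_pos": TCP position; "tool_rot": TCP orientation; "ft_force": force on the tool from outside, world axes, zero at the start; "ft_torque": the same for the moment, N m; "grip_width": finger opening in m.
Only numpy, scipy, OpenCV 4.12 (cv2) and the standard library are available. Lean on these libraries where they do the work, as an engineer would, in place of code of your own. Each camera call takes 0.05 s, during which the arm holds its last target.

### The job

Flip the toggle clamp open and leave it open, then free the punch it holds and stand all four round punches upright on the cork pads, one in the middle of each pad, in order of size with the smallest next to the red block and the largest at the far end. Leave the jar, the mallet and the tin where they are.

Things in the scene. Friction and masses are not known exactly. Their poses are not given: they have to be found in the camera images.
- punch_1: the smallest of four loose upright round steel punches with brass top and brass band: diameter 22 mm, 55 mm tall (all four equally tall), 90 g or so; stands upright; origin at the centre of its underside, z up. Any one of the four may start under the clamp, standing on the bench between the foot's two prongs (8 mm high, 46 mm either side of its centre); the others stand free on the bench
- punch_2: the second smallest of four loose upright round steel punches with brass top and brass band: diameter 31 mm, 55 mm tall (all four equally tall), 150 g or so; stands upright; origin at the centre of its underside, z up. Any one of the four may start under the clamp, standing on the bench between the foot's two prongs (8 mm high, 46 mm either side of its centre); the others stand free on the bench
- punch_3: the second largest of four loose upright round steel punches with brass top and brass band: diameter 40 mm, 55 mm tall (all four equally tall), 220 g or so; stands upright; origin at the centre of its underside, z up. Any one of the four may start under the clamp, standing on the bench between the foot's two prongs (8 mm high, 46 mm either side of its centre); the others stand free on the bench
- punch_4: the largest of four loose upright round steel punches with brass top and brass band: diameter 49 mm, 55 mm tall (all four equally tall), 300 g or so; stands upright; origin at the centre of its underside, z up. Any one of the four may start under the clamp, standing on the bench between the foot's two prongs (8 mm high, 46 mm either side of its centre); the others stand free on the bench
- pad_a: round cork pad, 58 mm across, fixed in a plywood board (400 x 90 x 12 mm) lying on the bench; the four pads form a straight row 80 mm apart in the order a, b, c, d (an end pad); origin under the pad at bench height, the pad top is 14 mm above it; x of its frame is across the row, y along the row from a towards d
- pad_b: round cork pad, 58 mm across, fixed in a plywood board (400 x 90 x 12 mm) lying on the bench; the four pads form a straight row 80 mm apart in the order a, b, c, d (a middle pad); origin under the pad at bench height, the pad top is 14 mm above it; x of its frame is across the row, y along the row from a towards d
- pad_c: round cork pad, 58 mm across, fixed in a plywood board (400 x 90 x 12 mm) lying on the bench; the four pads form a straight row 80 mm apart in the order a, b, c, d (a middle pad); origin under the pad at bench height, the pad top is 14 mm above it; x of its frame is across the row, y along the row from a towards d
- pad_d: round cork pad, 58 mm across, fixed in a plywood board (400 x 90 x 12 mm) lying on the bench; the four pads form a straight row 80 mm apart in the order a, b, c, d (an end pad); origin under the pad at bench height, the pad top is 14 mm above it; x of its frame is across the row, y along the row from a towards d
- red_tab: red block 70 x 14 mm, fixed at one end of the row board, 60 mm beyond the centre of the end pad (either pad_a or pad_d); its top is 22 mm above the bench. The other end has the same block in grey. It marks the small end of the row. Origin at the centre of its underside
- clamp_lever: toggle lever, one rigid crank; origin on its hinge (x axis), 64 mm above bench. Clamped: z up along black handle (18 mm thick, 40-95 mm above hinge); 16 mm wide steel arm runs 85 mm along -y to the punch, its top 19 mm above hinge. Push the handle (1-2 N) to the starting +y: arm rises; past 0.75 rad it falls open to a stop at 1.5 (handle level, arm upright); short of 0.35 it falls shut
- jar: bystander: amber glass jar with black lid, 60 mm diameter, 70 mm tall, origin at the centre of its underside; not to be disturbed
- mallet: bystander: mallet lying on the bench, origin on its underside; not to be disturbed
- tin: bystander: plain steel tin, 68 mm diameter, 45 mm tall, origin at the centre of its underside; not to be disturbed
There are look-alikes about, which are no part of the job. What is shaped like the punch_4 but purple or turquoise is not meant.

How it is judged:
On the way:
1. the toggle clamp is flipped over centre and lies open (angle between clamp_lever's own z axis and vertical above 1.2 rad), for 0.2 s.
At the end, for the whole second after the job is handed in: Each punch stands upright (within 0.1 rad) on its pad, its axis within 12 mm of the pad's centre, its foot at pad height (z 10 to 18 mm), sizes growing from the red block; all released and at rest; the clamp lever open beyond 1.2 rad; jar, mallet and tin within 30 mm of where they were (((horizontal distance between red_tab and pad_a below 0.1 m and horizontal distance between punch_1 and pad_a below 0.012 m and horizontal distance between punch_2 and pad_b below 0.012 m and horizontal distance between punch_3 and pad_c below 0.012 m and horizontal distance between punch_4 and pad_d below 0.012 m) or (horizontal distance between red_tab and pad_d below 0.1 m and horizontal distance between punch_1 and pad_d below 0.012 m and horizontal distance between punch_2 and pad_c below 0.012 m and horizontal distance between punch_3 and pad_b below 0.012 m and horizontal distance between punch_4 and pad_a below 0.012 m)) and angle between clamp_lever's own z axis and vertical above 1.2 rad and angle between each of punch_1, punch_2, punch_3, punch_4's own z axis and vertical below 0.1 rad and height (world z) of punch_1 between 0.01 and 0.018 m and linear speed of each of punch_1, punch_2, punch_3, punch_4 below 0.02 m/s and contact force between each of punch_1, punch_2, punch_3, punch_4 and the fingers below 0.1 N and height (world z) of punch_2 between 0.01 and 0.018 m and height (world z) of punch_3 between 0.01 and 0.018 m and height (world z) of punch_4 between 0.01 and 0.018 m and distance of each of jar, mallet, tin from where it was at the start of the episode below 0.03 m); the robot touches nothing.
It fails at once if the jar is disturbed (moved more than 30 mm) (distance of jar from where it was at the start of the episode above 0.03 m).
It fails at once if the mallet is disturbed (moved more than 30 mm) (distance of mallet from where it was at the start of the episode above 0.03 m).
It fails at once if the tin is disturbed (moved more than 30 mm) (distance of tin from where it was at the start of the episode above 0.03 m).
It also fails if it takes over 96 s, if anything falls off the work surface, if the arm or the gripper's body presses on something with over 40 N, if the wrist force passes 120 N, or if a joint passes its speed limit or range.

## Working session

There is one attempt and no reset: what is moved stays moved. The work goes in short steps, Python scripts to look and compute and a tool call to move; the robot and the scene stay as the last step left them, time stands still between calls to the robot, and variables do not carry over. Pictures are saved under pics/ and viewed, and the job is handed in when it is done.

Besides the shell and the picture viewer there is one more tool, called after ">>>" in YAML: its name, and indented under it one key for each argument. play_rows: Moves the arm, as the interface text tells. Its arguments: {"type":"object","properties":{"targets":{"type":"array"},"squeeze":{"type":"number"}},"required":["targets"]}

```bash
ls; mkdir -p pics
python3 - <<'E'
from workcell import *
import cv2
o=get_obs();print(o)
for n in("side","top"):
    print(n,camera_params(n)); cv2.imwrite(f"pics/{n}0.png",read_camera(n)[:,:,::-1])
E
```

```text
pics
{'clock': 0.0, 'joint_pos': array([-1.25012349e+00,  3.59524849e-01,  1.51148320e+00, -1.39175226e-05,
        1.27246756e+00, -1.15085439e-01]), 'joint_vel': array([-0.00028305,  0.00089615, -0.00088077,  0.00018073, -0.00031049,
       -0.00286796]), 'effort': array([ 1.14641920e-03, -5.27608180e+01, -2.78614980e+01, -3.15593716e-04,
        1.33121805e-02, -2.69415500e-05]), 'tool_pos': array([ 0.25304195, -0.54328912,  0.24442242]), 'tool_rot': array([ 9.76357213e-01,  2.16161297e-01, -1.03221872e-04, -9.35824549e-04]), 'ft_force': array([0.30003353, 0.96791164, 0.22120952]), 'ft_torque': array([ 0.01891022, -0.00117136,  0.02485854]), 'grip_width': 0.08556036138322687}
side {'fovy': 46.31300205538289, 'cx': 311.1799715703983, 'cy': 196.35594095032147, 'k1': -0.119609524757314, 'world_to_cam': array([[ 0.72544037, -0.68822199, -0.0093148 , -0.44601445],
       [ 0.49171589,  0.50874278,  0.70667975, -0.31103409],
       [-0.48161371, -0.51723425,  0.70747224, -1.1986053 ],
       [ 0.        ,  0.        ,  0.        ,  1.        ]])}
top {'fovy': 57.21517886457792, 'cx': 323.1922441374841, 'cy': 199.6591594907325, 'k1': -0.0392736141064467, 'world_to_cam': array([[ 0.01510112, -0.99977728, -0.0147427 , -0.06108149],
       [ 0.98418737,  0.01225994,  0.17670572, -0.57342213],
       [-0.17648562, -0.01717804,  0.98415331, -0.95146897],
       [ 0.        ,  0.        ,  0.        ,  1.        ]])}
```

View pics/side0.png

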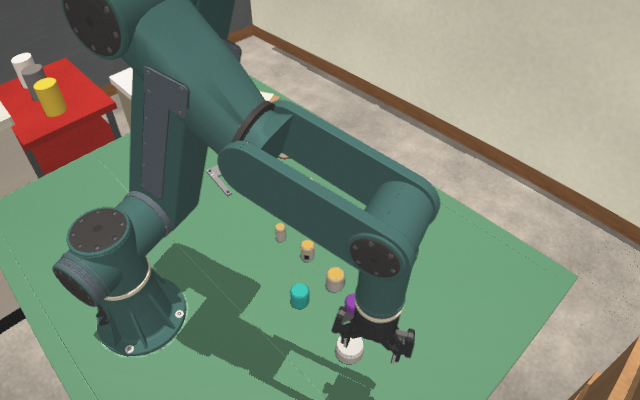

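View pics/top0.png

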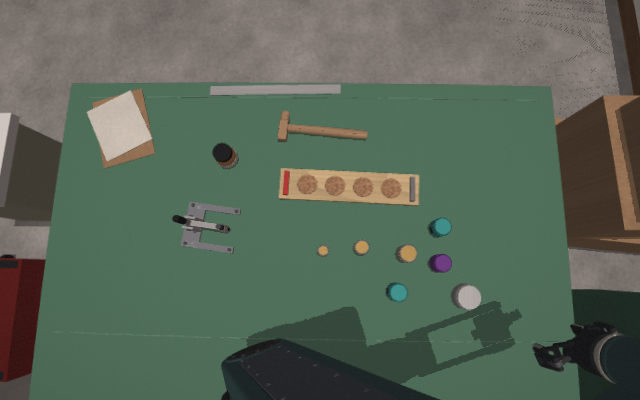

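The top view shows the row board at (350,187), red end at (285,183) and grey end at (412,189). Three brass-topped punches are at (323,251), (361,247) and (407,253). The clamp is at (210,228), the jar at (225,155), the mallet at (320,130) and the tin at (467,297). In the side view the arm covers most of the scene. Next I'll write helpers and zoom in.

```bash
cat > h.py <<'E'
import numpy as np, cv2
from workcell import *
def KD(n):
    p=camera_params(n); f=200/np.tan(np.radians(p["fovy"])/2)
    return np.array([[f,0,p["cx"]],[0,f,p["cy"]],[0,0,1.]]),np.array([p["k1"],0,0,0,0]),np.diag([1,-1,-1,1])@p["world_to_cam"]
def ray(n,px):
    K,D,T=KD(n); u=cv2.undistortPoints(np.array(px,float).reshape(-1,1,2),K,D).reshape(-1,2)
    R,t=T[:3,:3],T[:3,3]; d=np.c_[u,np.ones(len(u))]@R
    return -R.T@t, d/np.linalg.norm(d,axis=1,keepdims=True)
def plane(n,px,z):
    c,d=ray(n,px); return c+d*((z-c[2])/d[:,2])[:,None]
def proj(n,P):
    K,D,T=KD(n); P=np.array(P,float).reshape(-1,3)
    return cv2.projectPoints(P,cv2.Rodrigues(T[:3,:3])[0],T[:3,3],K,D)[0].reshape(-1,2)
def tri(pa,pb,a="top",b="side"):
    c1,d1=ray(a,[pa]);c2,d2=ray(b,[pb]);d1=d1[0];d2=d2[0]
    s=np.linalg.lstsq(np.c_[d1,-d2],c2-c1,rcond=None)[0]
    p,q=c1+s[0]*d1,c2+s[1]*d2
    return (p+q)/2,np.linalg.norm(p-q)
def blobs(img,lo,hi,amin=15):
    hsv=cv2.cvtColor(img,cv2.COLOR_RGB2HSV); m=cv2.inRange(hsv,np.array(lo),np.array(hi))
    n,l,s,c=cv2.connectedComponentsWithStats(m)
    return [(c[i],s[i]) for i in range(1,n) if s[i,4]>=amin],l
def crop(img,x0,y0,x1,y1,k,name):
    cv2.imwrite(name,cv2.resize(img[y0:y1,x0:x1,::-1],None,fx=k,fy=k,interpolation=cv2.INTER_CUBIC))
E
python3 - <<'E'
from h import *
i=cv2.imread("pics/top0.png")[:,:,::-1]
crop(i,165,190,245,260,9,"pics/clamp0.png")
crop(i,275,160,475,310,4,"pics/row0.png")
b,_=blobs(i,(12,90,120),(28,255,255))
for c,s in b: print(c,s)
E
```

```text
[141.06355932 104.64830508] [132  89  19  44 236]
[620.59553948 159.99819168] [ 603   95   37  135 1659]
[101.32894737 101.65789474] [93 96 24 12 76]
[315.32810458 129.14640523] [278 111  89  28 765]
[558.  120.5] [555 118  10   7  34]
[130.57170923 154.38113949] [101 140  54  28 509]
[348.33539572 186.35241042] [ 279  168  139   37 3879]
[624.95192308 240.18269231] [600 239  40   5 104]
[361.61538462 246.44444444] [356 241  12  12 117]
[408.07936508 252.82010582] [401 245  15  16 189]
[322.70491803 250.04918033] [319 246   9   9  61]
```

View pics/clamp0.png

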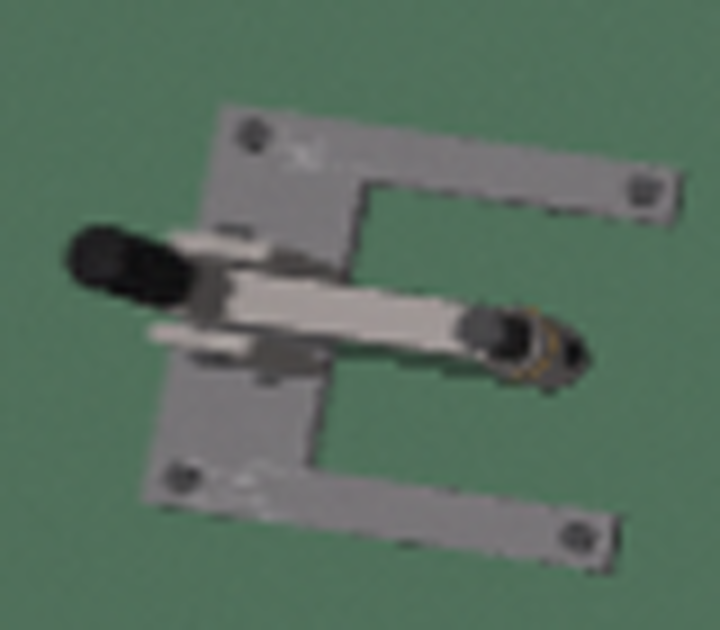

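View pics/row0.png

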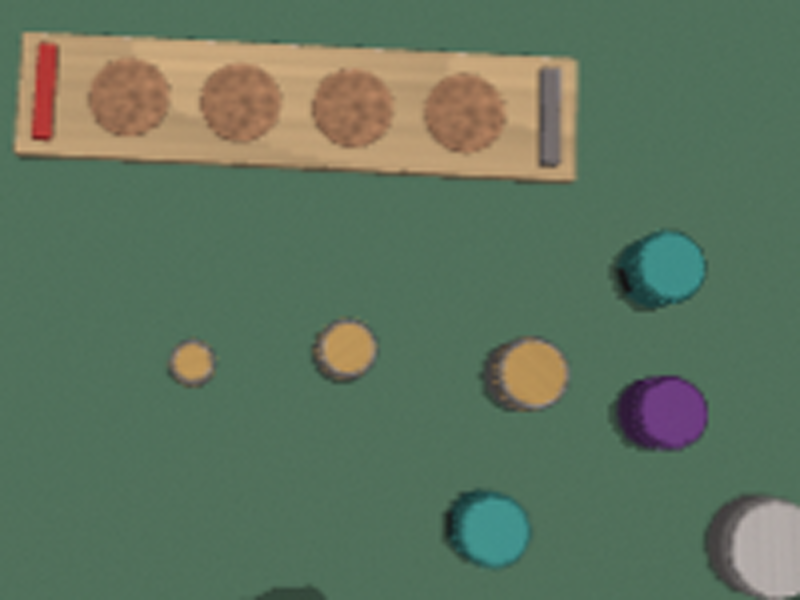

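Run:
```python
from h import *
t=cv2.imread("pics/top0.png")[:,:,::-1]; s=cv2.imread("pics/side0.png")[:,:,::-1]
bt=sorted([(c,a) for c,a in blobs(t,(12,90,120),(28,255,255))[0] if 310<c[0]<420 and c[1]>240],key=lambda q:q[0][0])
bs=sorted([(c,a) for c,a in blobs(s,(12,90,120),(28,255,255))[0] if 270<c[0]<350 and 215<c[1]<295 ],key=lambda q:q[0][0])
print(bs)
for (c,a),(d,b) in zip(bt,bs):
    P,g=tri(c,d); K,_,T=KD("top"); z=(T@np.r_[P,1])[2]
    print(c,d,P.round(4),"gap",round(g,4),"diam",2*np.sqrt(a[4]/np.pi)*z/K[0,0], 'plane55',plane("top",[c],.055)[0].round(4))
# board & pads
hsv=cv2.cvtColor(t,cv2.COLOR_RGB2HSV)
for y in (184,187):print(hsv[y,300:318:3].tolist(), hsv[y,320:324].tolist())
b,_=blobs(t,(0,150,100),(6,255,255)); print([ (c,a) for c,a in b if 250<c[0]<450])
# bystander
print("jar",plane("top",[(224,152)],.07),"tin",plane("top",[(467,297)],.045))
print("clamp: handle top",plane("top",[(165+100/9,190+255/9)],.159),"tip",plane("top",[(165+575/9,190+350/9)],.055),"hinge? ",plane("top",[(165+205/9,190+295/9)],.07))
cr=lambda x,y:plane("top",[(165+x/9,190+y/9)],.008)[0].round(4)
print("foot corners",cr(222,105),cr(682,170),cr(612,572),cr(145,500),cr(365,180),cr(310,465))
```

```text
[(array([279.71794872, 225.74358974]), array([276, 223,   8,   6,  39], dtype=int32)), (array([307., 244.]), array([302, 240,  11,   9,  83], dtype=int32)), (array([307.38888889, 250.77777778]), array([301, 248,  14,   5,  18], dtype=int32)), (array([335.09493671, 273.42405063]), array([328, 267,  16,  13, 158], dtype=int32))]
[322.70491803 250.04918033] [279.71794872 225.74358974] [ 0.4381 -0.0545  0.0549] gap 0.0016 diam 0.02340370630222035 plane55 [ 0.4374 -0.054   0.055 ]
[361.61538462 246.44444444] [307. 244.] [ 0.4489 -0.1578  0.0542] gap 0.0014 diam 0.03243839773608858 plane55 [ 0.4484 -0.1573  0.055 ]
[408.07936508 252.82010582] [307.38888889 250.77777778] [ 0.4069 -0.245   0.1516] gap 0.0534 diam 0.03679933429019398 plane55 [ 0.4331 -0.2804  0.055 ]
[[12, 115, 155], [12, 116, 150], [12, 118, 153], [12, 118, 140], [12, 118, 156], [12, 115, 151]] [[17, 97, 199], [17, 96, 197], [17, 97, 198], [17, 97, 198]]
[[13, 118, 156], [13, 117, 150], [12, 119, 161], [12, 115, 149], [12, 116, 160], [12, 118, 154]] [[17, 95, 198], [17, 97, 200], [17, 95, 198], [17, 96, 200]]
[(array([285.69811321, 182.61320755]), array([283, 171,   6,  24, 106], dtype=int32))]
jar [[0.7011616  0.22273865 0.07      ]] tin [[ 0.31976736 -0.43536109  0.045     ]]
clamp: handle top [[0.50400335 0.30320877 0.159     ]] tip [[0.49007941 0.20016892 0.055     ]] hinge?  [[0.50331291 0.30824163 0.07      ]]
foot corners [0.5712 0.3319 0.008 ] [0.5522 0.1823 0.008 ] [0.4256 0.1975 0.008 ] [0.4453 0.3466 0.008 ] [0.5476 0.2838 0.008 ] [0.4571 0.2949 0.008 ]
```

Run:
```python
from h import *
t=cv2.imread("pics/top0.png"); s=cv2.imread("pics/side0.png")
def c(i,x,y,w,h,k): return cv2.resize(i[y:y+h,x:x+w],None,fx=k,fy=k,interpolation=cv2.INTER_NEAREST)
a=c(t,310,235,120,40,6); b=c(s,265,215,120,40,6); d=np.hstack([c(t,215,215,60,20,6),c(t,385,280,60,20,6)])
cv2.imwrite("pics/z.png",np.vstack([a,b,d]))
# non-green width
for nm,i,win in(("top",t,[(310,236,335,264),(348,235,374,262),(393,240,422,268),(383,280,412,305),(428,216,456,240)]),):
    hsv=cv2.cvtColor(i,cv2.COLOR_BGR2HSV)
    for x0,y0,x1,y1 in win:
        h=hsv[y0:y1,x0:x1].astype(int); m=~((abs(h[...,0]-71)<12)&(h[...,1]>50)&(h[...,1]<135)&(h[...,2]>30))
        ct=max(cv2.findContours(m.astype(np.uint8),cv2.RETR_EXTERNAL,cv2.CHAIN_APPROX_NONE)[0],key=cv2.contourArea)
        print(nm,(x0,y0),m.sum(),cv2.minAreaRect(ct))
print(cv2.cvtColor(t,cv2.COLOR_BGR2HSV)[225:228,310:313])
```

```text
top (310, 236) 122 ((12.750000953674316, 14.25), (11.31370735168457, 12.020814895629883), 45.0)
top (348, 235) 208 ((12.80000114440918, 12.099998474121094), (15.205260276794434, 15.652474403381348), 63.43495178222656)
top (393, 240) 333 ((13.5, 13.0), (18.0, 21.0), 90.0)
top (383, 280) 318 ((14.0, 12.0), (18.0, 20.0), 90.0)
top (428, 216) 318 ((12.0, 11.0), (18.0, 20.0), 90.0)
[[[ 69  72 114]
  [ 71  74 113]
  [ 71  74 113]]

 [[ 70  72 113]
  [ 70  73 112]
  [ 71  74 113]]

 [[ 71  74 113]
  [ 70  71 112]
  [ 71  74 113]]]
```

View pics/z.png

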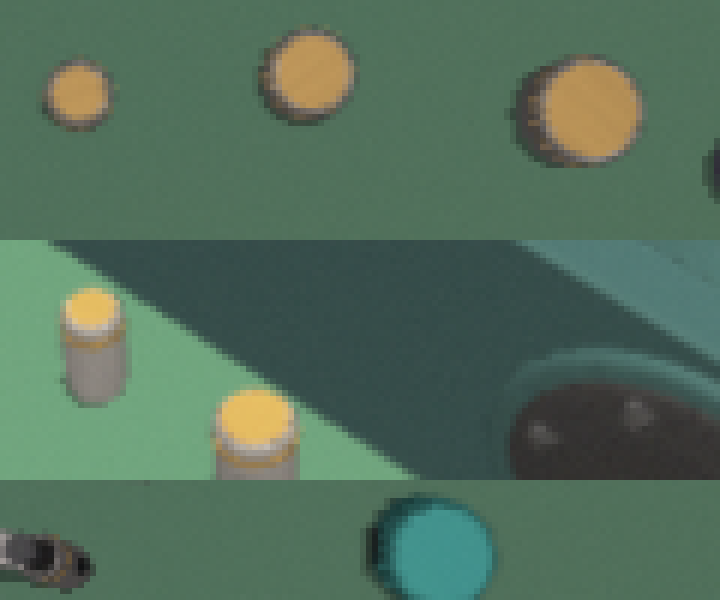

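The outer widths of the free punches come to about 31, 41 and 49 mm. The largest matches the turquoise look-alike, so punches 2, 3 and 4 are free and punch_1 is in the clamp. I'll check whether tips_ahead is available, and measure the pads.

Run:
```python
import workcell
print([k for k in dir(workcell) if not k.startswith('__')], getattr(workcell,'tips_ahead',None))
from h import *
t=cv2.imread("pics/top0.png")[:,:,::-1]
hsv=cv2.cvtColor(t,cv2.COLOR_RGB2HSV)
m=cv2.inRange(hsv,np.array((0,105,90)),np.array((15,150,180))); m[:, :295]=0;m[:,405:]=0;m[:165]=0;m[205:]=0
m=cv2.morphologyEx(m,cv2.MORPH_OPEN,np.ones((3,3),np.uint8))
n,l,s,c=cv2.connectedComponentsWithStats(m)
P=[]
for i in range(1,n):
    if s[i,4]>100:
        ct=cv2.findContours((l==i).astype(np.uint8),0,1)[0][0]; e=cv2.fitEllipse(ct); p=plane("top",[e[0]],.014)[0];P.append(p);print(e,s[i,4],c[i],p.round(4))
P=np.array(P);P=P[np.argsort(-P[:,1])];print(np.linalg.norm(np.diff(P,axis=0),axis=1))
```

```text
['MotionError', 'camera_params', 'get_obs', 'job_done', 'read_camera', 'tips_ahead'] 0.014
((306.7098083496094, 183.85122680664062), (18.359235763549805, 19.170499801635742), 75.27787017822266) 303 [306.70957096 183.84488449] [ 0.6261 -0.0047  0.014 ]
((334.68206787109375, 185.20143127441406), (18.17059326171875, 19.327672958374023), 91.12937927246094) 301 [334.66112957 185.20598007] [ 0.6231 -0.0847  0.014 ]
((362.7162780761719, 186.66900634765625), (18.4614200592041, 19.353126525878906), 98.15983581542969) 306 [362.70915033 186.66339869] [ 0.6198 -0.1646  0.014 ]
((390.6707763671875, 187.88357543945312), (18.36466407775879, 19.478878021240234), 111.735107421875) 307 [390.68078176 187.86970684] [ 0.6172 -0.2441  0.014 ]
[0.08001877 0.07995925 0.0795732 ]
```

Pad spacing comes out at 80 mm, as given, and the red end is at pad (0.626, -0.005). I'll now move in front of the clamp handle with the fingers shut.

>>> play_rows:
  targets:
    - {"hand": 0,"linear": [0.06,0.06,0.03],"roll": 0.15}
    - {"hand": 0,"linear": [0.08,0.12,0.03],"roll": 0.3}
    - {"hand": 0,"linear": [0.1,0.18,0.03],"roll": 0.45}
    - {"hand": 0,"linear": [0.12,0.24,0.03],"roll": 0.6}
    - {"hand": 0,"linear": [0.14,0.3,0.03],"roll": 0.75}
    - {"hand": 0,"linear": [0.16,0.36,0.03],"roll": 0.9}
    - {"hand": 0,"linear": [0.18,0.42,0.03],"roll": 1.05}
    - {"hand": 0,"linear": [0.2,0.48,0.03],"roll": 1.13}
    - {"hand": 0,"linear": [0.21,0.54,0.03],"roll": 1.13}
    - {"hand": 0,"linear": [0.22,0.6,0.03],"roll": 1.13}
    - {"hand": 0,"linear": [0.235,0.66,0.03],"roll": 1.13}
    - {"hand": 0,"linear": [0.24,0.7,0.03],"roll": 1.13}

```text
clock: 1.6
tool_pos: [0.4929, 0.1554, 0.2751]
tool_rot: [0.709, 0.705, -0.0, 0.0]
ft_force: [0.9, -0.6, 0.3]
grip_width: -0.0001
```

Run:
```python
from h import *
s=read_camera("side");cv2.imwrite("pics/s1.png",s[:,:,::-1])
```

```text
(no output)
```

View pics/s1.png

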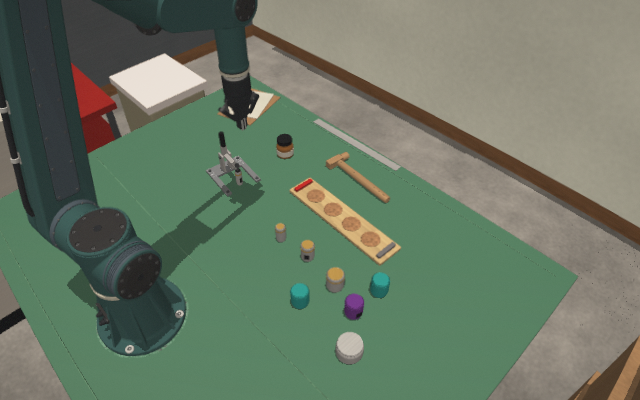

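The side view now shows everything: clamp handle top at (221,134), pads from (316,196) to (371,240), and free punches at (280,228), (307,247) and (336,275). Next I'll triangulate with the first top picture, since nothing has moved yet.

Run:
```python
from h import *
t=cv2.imread("pics/top0.png")[:,:,::-1]; s=cv2.imread("pics/s1.png")[:,:,::-1]
crop(s,195,120,275,200,7,"pics/clamps1.png")
bt=sorted([(c,a) for c,a in blobs(t,(12,90,120),(28,255,255))[0] if 310<c[0]<420 and c[1]>240],key=lambda q:q[0][0])
bs=sorted([(c,a) for c,a in blobs(s,(12,110,150),(28,255,255),30)[0] if 270<c[0]<350 and 215<c[1]<295 and a[4]>30],key=lambda q:q[0][0])
for (c,a),(d,b) in zip(bt,bs):
    P,g=tri(c,d); print("punch",c.round(1),d.round(1),b[4],P.round(4),"gap",round(g,4))
hsv=cv2.cvtColor(s,cv2.COLOR_RGB2HSV)
m=cv2.inRange(hsv,np.array((0,100,90)),np.array((14,165,190))); x=np.zeros_like(m); x[180:255,300:385]=m[180:255,300:385]
x=cv2.morphologyEx(x,cv2.MORPH_OPEN,np.ones((3,3),np.uint8))
n,l,st,c=cv2.connectedComponentsWithStats(x)
tp=[(306.7,183.9),(334.7,185.2),(362.7,186.7),(390.7,187.9)]
k=sorted([c[i] for i in range(1,n) if st[i,4]>60],key=lambda q:q[0]); print(k)
if len(k)==4:
    for a,b in zip(tp,k): P,g=tri(a,b);print("pad",P.round(4),round(g,4))
```

```text
punch [322.7 250. ] [279.9 225.9] 32 [ 0.4383 -0.0546  0.0539] gap 0.0021
punch [361.6 246.4] [307.2 244. ] 79 [ 0.4491 -0.1579  0.0542] gap 0.0018
punch [408.1 252.8] [335.1 273.4] 147 [ 0.434  -0.2812  0.054 ] gap 0.002
[array([314.39694656, 195.15267176]), array([331.91549296, 208.28169014]), array([350.02409639, 222.94578313]), array([369.47540984, 238.33879781])]
pad [ 0.6256 -0.0044  0.0135] 0.001
pad [ 0.6228 -0.0848  0.0157] 0.0001
pad [ 0.6196 -0.1645  0.0145] 0.0001
pad [ 0.6174 -0.2444  0.0131] 0.0002
```

View pics/clamps1.png

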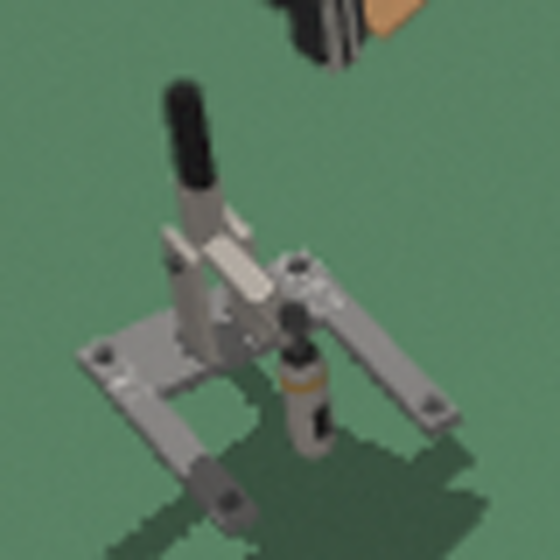

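>>> play_rows:
  targets:
    - {"hand": 0,"linear": [0.01,0.05,-0.02]}
    - {"hand": 0,"linear": [0.01,0.094,-0.06]}
    - {"hand": 0,"linear": [0.01,0.094,-0.11]}
    - {"hand": 0,"linear": [0.01,0.094,-0.141]}
    - {"hand": 0,"linear": [0.01,0.11,-0.141]}
    - {"hand": 0,"linear": [0.011,0.125,-0.143]}
    - {"hand": 0,"linear": [0.012,0.14,-0.145]}
    - {"hand": 0,"linear": [0.013,0.155,-0.147]}
    - {"hand": 0,"linear": [0.014,0.17,-0.149]}
    - {"hand": 0,"linear": [0.016,0.185,-0.151]}
    - {"hand": 0,"linear": [0.016,0.192,-0.151]}
    - {"hand": 0,"linear": [0.016,0.192,-0.151]}

```text
invalid input at $.targets[0]: expected keys hand, linear, roll
```

>>> play_rows:
  targets:
    - {"hand": 0,"linear": [0,0,0.05]}
    - {"hand": 0,"linear": [0,0,0.1]}
    - {"hand": 0,"linear": [0,0,0.16]}
    - {"hand": 0,"linear": [-0.02,-0.05,0.18]}
    - {"hand": 0.6,"linear": [-0.04,-0.1,0.18]}
    - {"hand": 0.6,"linear": [-0.04,-0.16,0.18]}
    - {"hand": 0.6,"linear": [-0.04,-0.22,0.18]}
    - {"hand": 0.6,"linear": [-0.04,-0.28,0.18]}
    - {"hand": 0.6,"linear": [-0.04,-0.28,0.18]}

```text
invalid input at $.targets[0]: expected keys hand, linear, roll
```

Run:
```python
from h import *
s=read_camera("side");t=read_camera("top");cv2.imwrite("pics/s2.png",s[:,:,::-1]);cv2.imwrite("pics/t2.png",t[:,:,::-1])
a=cv2.resize(s[110:200,190:290],(400,360),interpolation=2);b=cv2.resize(t[185:275,160:260],(400,360),interpolation=2)
cv2.imwrite("pics/c2.png",np.hstack([a,b])[:,:,::-1]); print(get_obs()["tool_pos"])
```

```text
[0.49257563 0.15615836 0.27480779]
```

View pics/c2.png

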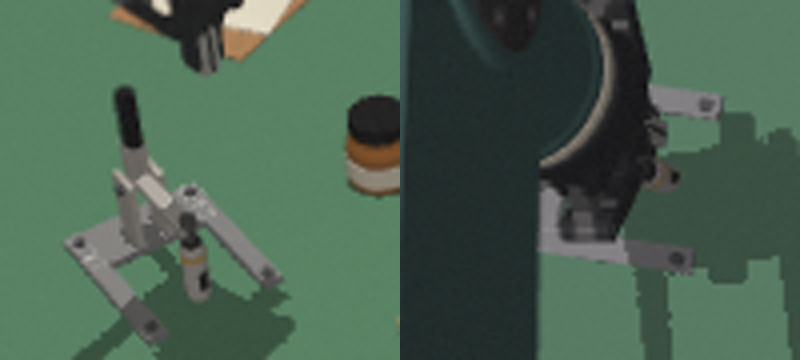

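The calls were refused because each row needs a "roll" key, so nothing moved and the clamp is still shut. I'll resend with roll included.

>>> play_rows:
  targets:
    - {"hand": 0,"linear": [0.01,0.05,-0.02],"roll": 0}
    - {"hand": 0,"linear": [0.01,0.094,-0.06],"roll": 0}
    - {"hand": 0,"linear": [0.01,0.094,-0.11],"roll": 0}
    - {"hand": 0,"linear": [0.01,0.094,-0.141],"roll": 0}
    - {"hand": 0,"linear": [0.01,0.11,-0.141],"roll": 0}
    - {"hand": 0,"linear": [0.011,0.125,-0.143],"roll": 0}
    - {"hand": 0,"linear": [0.012,0.14,-0.145],"roll": 0}
    - {"hand": 0,"linear": [0.013,0.155,-0.147],"roll": 0}
    - {"hand": 0,"linear": [0.014,0.17,-0.149],"roll": 0}
    - {"hand": 0,"linear": [0.016,0.185,-0.151],"roll": 0}
    - {"hand": 0,"linear": [0.016,0.192,-0.151],"roll": 0}
    - {"hand": 0,"linear": [0.016,0.192,-0.151],"roll": 0}

```text
clock: 3.25
tool_pos: [0.5087, 0.3459, 0.1241]
tool_rot: [0.709, 0.706, -0.0, -0.0]
ft_force: [0.3, 0.1, 0.3]
grip_width: -0.0002
```

Run:
```python
from h import *
s=read_camera("side");cv2.imwrite("pics/s3.png",s[:,:,::-1])
crop(s,190,80,290,200,5,"pics/c3.png"); print(get_obs()["tool_pos"])
```

```text
[0.50861773 0.3453834  0.12413675]
```

View pics/c3.png

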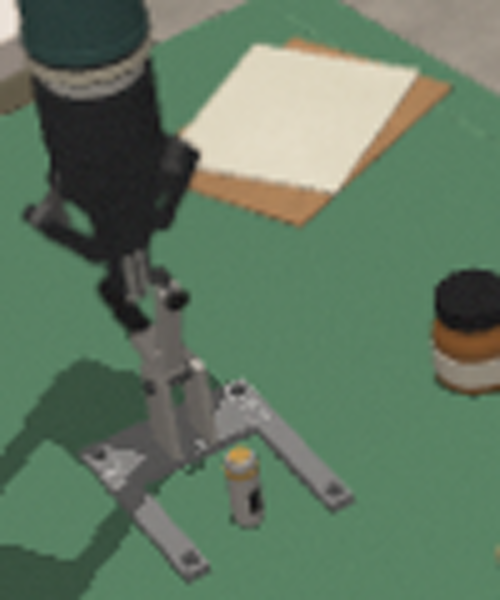

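The lever has gone over and the punch is free. I'll lift, then move above punch_2 and look at the clamp from there.

>>> play_rows:
  targets:
    - {"hand": 0,"linear": [0,0,0.06],"roll": 0}
    - {"hand": 0,"linear": [0,0,0.12],"roll": 0}
    - {"hand": 0.3,"linear": [0,-0.02,0.16],"roll": 0}
    - {"hand": 0.65,"linear": [-0.01,-0.08,0.16],"roll": 0}
    - {"hand": 0.65,"linear": [-0.02,-0.14,0.16],"roll": 0}
    - {"hand": 0.65,"linear": [-0.03,-0.2,0.16],"roll": 0}
    - {"hand": 0.65,"linear": [-0.04,-0.26,0.15],"roll": 0}
    - {"hand": 0.65,"linear": [-0.05,-0.32,0.13],"roll": 0}
    - {"hand": 0.65,"linear": [-0.06,-0.37,0.1],"roll": 0}
    - {"hand": 0.65,"linear": [-0.071,-0.403,0.076],"roll": 0}
    - {"hand": 0.65,"linear": [-0.071,-0.403,0.076],"roll": 0}

```text
clock: 4.68
tool_pos: [0.4352, -0.0593, 0.1987]
tool_rot: [0.71, 0.704, -0.001, -0.002]
ft_force: [-0.1, 0.2, 0.2]
grip_width: 0.0553
```

Run:
```python
from h import *
s=read_camera("side");t=read_camera("top");cv2.imwrite("pics/s4.png",s[:,:,::-1]);cv2.imwrite("pics/t4.png",t[:,:,::-1])
a=cv2.resize(s[110:200,190:290],(400,360),interpolation=2);b=cv2.resize(t[185:275,160:260],(400,360),interpolation=2)
cv2.imwrite("pics/c4.png",np.hstack([a,b])[:,:,::-1]); print(get_obs()["tool_pos"],get_obs()["grip_width"])
bt=[c for c,a in blobs(t,(12,90,100),(28,255,255),10)[0] if 190<c[0]<260 and 210<c[1]<260]
bs=[c for c,a in blobs(s,(12,90,100),(28,255,255),10)[0] if 225<c[0]<260 and 160<c[1]<190]
print(bt,bs)
if bt and bs: print(tri(bt[0],bs[0]), plane("top",bt[0],.055))
```

```text
[ 0.43762714 -0.05789429  0.20044385] 0.05562802826626136
[array([220.90909091, 227.09090909])] []
```

View pics/c4.png

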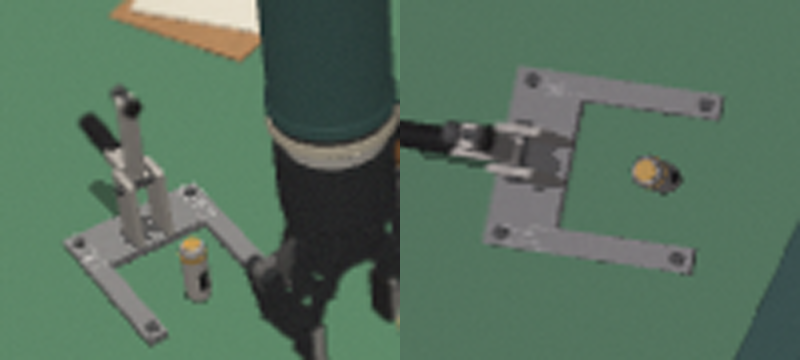

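View pics/t4.png

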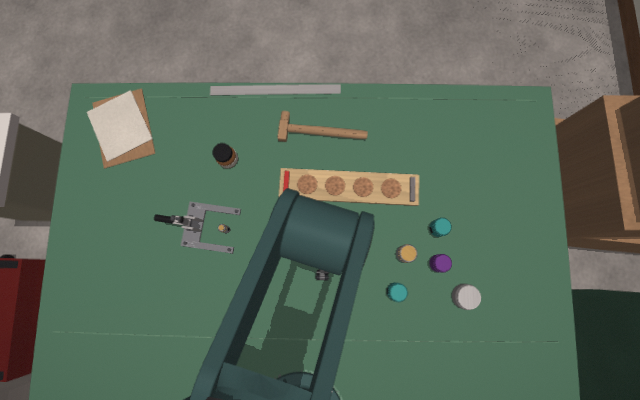

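View pics/s4.png

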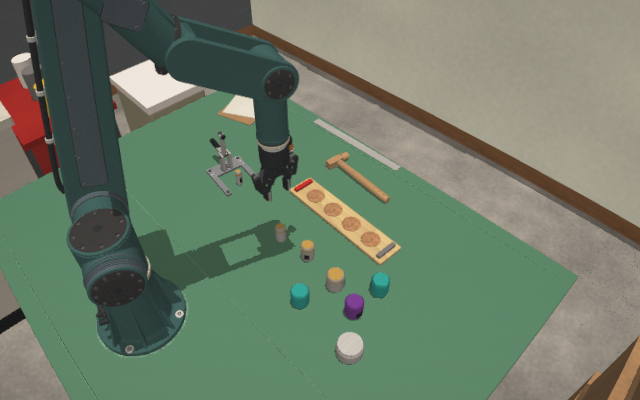

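The clamp is fully open, with the arm upright and the handle level, and punch_1 stands free at about (221,228) in the top view. Now I'll grasp punch_2.

>>> play_rows:
  targets:
    - {"hand": 0.65,"linear": [0,0,-0.06],"roll": 0}
    - {"hand": 0.65,"linear": [0,0,-0.11],"roll": 0}
    - {"hand": 0.65,"linear": [0,0,-0.15],"roll": 0}
    - {"hand": 0.65,"linear": [0,0,-0.168],"roll": 0}
    - {"hand": 0.65,"linear": [0,0,-0.168],"roll": 0}
    - {"hand": 0,"linear": [0,0,-0.168],"roll": 0}
    - {"hand": 0,"linear": [0,0,-0.168],"roll": 0}
    - {"hand": 0,"linear": [0,0,-0.168],"roll": 0}
    - {"hand": 0,"linear": [0,0,-0.168],"roll": 0}
    - {"hand": 0,"linear": [0,0,-0.168],"roll": 0}
  squeeze: 40

```text
clock: 6.02
tool_pos: [0.4391, -0.0577, 0.0336]
tool_rot: [0.709, 0.705, 0.001, 0.001]
ft_force: [0.3, 3.7, 8.7]
grip_width: 0.0302
```

>>> play_rows:
  targets:
    - {"hand": 0,"linear": [0,0,0.02],"roll": 0}
    - {"hand": 0,"linear": [0,0,0.06],"roll": 0}
    - {"hand": 0,"linear": [0.03,-0.005,0.09],"roll": 0}
    - {"hand": 0,"linear": [0.08,-0.015,0.09],"roll": 0}
    - {"hand": 0,"linear": [0.13,-0.025,0.09],"roll": 0}
    - {"hand": 0,"linear": [0.17,-0.03,0.09],"roll": 0}
    - {"hand": 0,"linear": [0.185,-0.03,0.07],"roll": 0}
    - {"hand": 0,"linear": [0.185,-0.03,0.045],"roll": 0}
    - {"hand": 0,"linear": [0.185,-0.03,0.03],"roll": 0}
    - {"hand": 0,"linear": [0.185,-0.03,0.03],"roll": 0}

```text
clock: 7.28
tool_pos: [0.6215, -0.0874, 0.0613]
tool_rot: [0.709, 0.705, -0.001, -0.001]
ft_force: [-0.0, -0.2, -0.9]
grip_width: 0.0297
```

Run:
```python
from h import *
s=read_camera("side");cv2.imwrite("pics/s5.png",s[:,:,::-1])
crop(s,270,150,400,270,5,"pics/c5.png"); o=get_obs();print(o["tool_pos"],o["grip_width"],o["ft_force"])
print(tri((221.3,228),(238.2,170.8)),plane("top",[(221,227.5)],.055))
```

```text
[ 0.62228297 -0.08757839  0.06229211] 0.029852100507681233 [ 0.38524295  0.20187467 -1.2255186 ]
(array([0.49407886, 0.21932016, 0.05559622]), np.float64(0.004946435877088443)) [[0.49350957 0.22191942 0.055     ]]
```

View pics/c5.png

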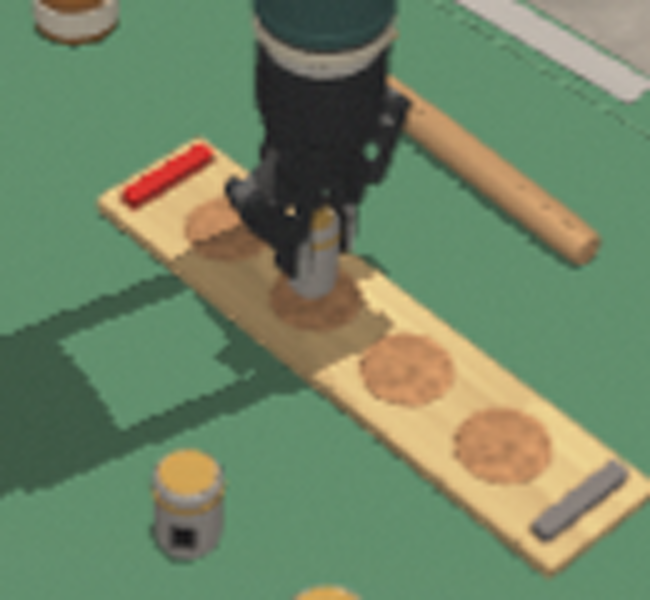

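>>> play_rows:
  targets:
    - {"hand": 0,"linear": [0,0,-0.008],"roll": 0}
    - {"hand": 0,"linear": [0,0,-0.0155],"roll": 0}
    - {"hand": 0,"linear": [0,0,-0.0155],"roll": 0}
    - {"hand": 0.65,"linear": [0,0,-0.0155],"roll": 0}
    - {"hand": 0.65,"linear": [0,0,-0.0155],"roll": 0}
    - {"hand": 0.65,"linear": [0,0,-0.0155],"roll": 0}
    - {"hand": 0.65,"linear": [0,0,0.02],"roll": 0}
    - {"hand": 0.65,"linear": [0,0,0.07],"roll": 0}
    - {"hand": 0.65,"linear": [-0.02,-0.02,0.1],"roll": 0}
    - {"hand": 0.75,"linear": [-0.08,-0.05,0.1],"roll": 0}
    - {"hand": 0.75,"linear": [-0.14,-0.073,0.1],"roll": 0}
    - {"hand": 0.75,"linear": [-0.174,-0.073,0.06],"roll": 0}

```text
clock: 8.82
tool_pos: [0.449, -0.1628, 0.1242]
tool_rot: [0.709, 0.705, 0.001, 0.003]
ft_force: [0.7, 0.6, -0.9]
grip_width: 0.064
```

Run:
```python
from h import *
s=read_camera("side");cv2.imwrite("pics/s6.png",s[:,:,::-1])
crop(s,270,150,400,270,5,"pics/c6.png"); o=get_obs();print(o["tool_pos"],o["grip_width"],o["ft_force"])
```

```text
[ 0.43827481 -0.15826535  0.11786016] 0.0640172259765987 [-7.05982279  1.41788884 -3.16756056]
```

View pics/c6.png

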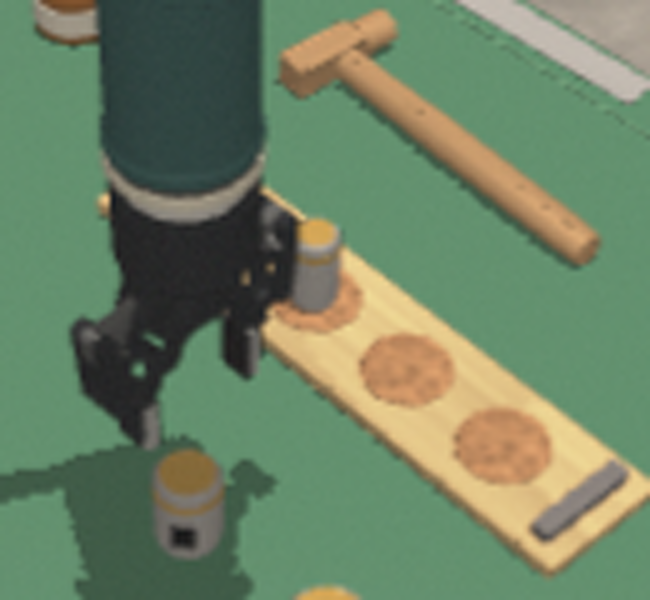

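Punch_2 stands on pad_b. Now punch_3.

>>> play_rows:
  targets:
    - {"hand": 0.75,"linear": [0,0,0],"roll": 0}
    - {"hand": 0.75,"linear": [0,0,-0.02],"roll": 0}
    - {"hand": 0.75,"linear": [0,0,-0.05],"roll": 0}
    - {"hand": 0.75,"linear": [0,0,-0.08],"roll": 0}
    - {"hand": 0.75,"linear": [0,0,-0.09],"roll": 0}
    - {"hand": 0.75,"linear": [0,0,-0.09],"roll": 0}
    - {"hand": 0,"linear": [0,0,-0.09],"roll": 0}
    - {"hand": 0,"linear": [0,0,-0.09],"roll": 0}
    - {"hand": 0,"linear": [0,0,-0.09],"roll": 0}
    - {"hand": 0,"linear": [0,0,-0.09],"roll": 0}

```text
clock: 10.12
tool_pos: [0.4498, -0.1611, 0.0335]
tool_rot: [0.709, 0.705, 0.0, 0.001]
ft_force: [0.4, 0.3, 6.3]
grip_width: 0.0388
```

>>> play_rows:
  targets:
    - {"hand": 0,"linear": [0,0,0.02],"roll": 0}
    - {"hand": 0,"linear": [0,0,0.06],"roll": 0}
    - {"hand": 0,"linear": [0.03,0,0.09],"roll": 0}
    - {"hand": 0,"linear": [0.07,-0.003,0.09],"roll": 0}
    - {"hand": 0,"linear": [0.12,-0.006,0.09],"roll": 0}
    - {"hand": 0,"linear": [0.155,-0.006,0.09],"roll": 0}
    - {"hand": 0,"linear": [0.171,-0.006,0.07],"roll": 0}
    - {"hand": 0,"linear": [0.171,-0.006,0.045],"roll": 0}
    - {"hand": 0,"linear": [0.171,-0.006,0.03],"roll": 0}
    - {"hand": 0,"linear": [0.171,-0.006,0.03],"roll": 0}

```text
clock: 11.38
tool_pos: [0.6183, -0.1662, 0.0611]
tool_rot: [0.709, 0.705, -0.001, -0.001]
ft_force: [-1.0, 0.2, -1.9]
grip_width: 0.039
```

Run:
```python
from h import *
s=read_camera("side");cv2.imwrite("pics/s7.png",s[:,:,::-1])
crop(s,270,150,400,270,5,"pics/c7.png"); o=get_obs();print(o["tool_pos"],o["grip_width"],o["ft_force"])
```

```text
[ 0.61922291 -0.16658321  0.06215281] 0.038673598073378716 [ 0.68727427  0.73497603 -1.89648705]
```

View pics/c7.png

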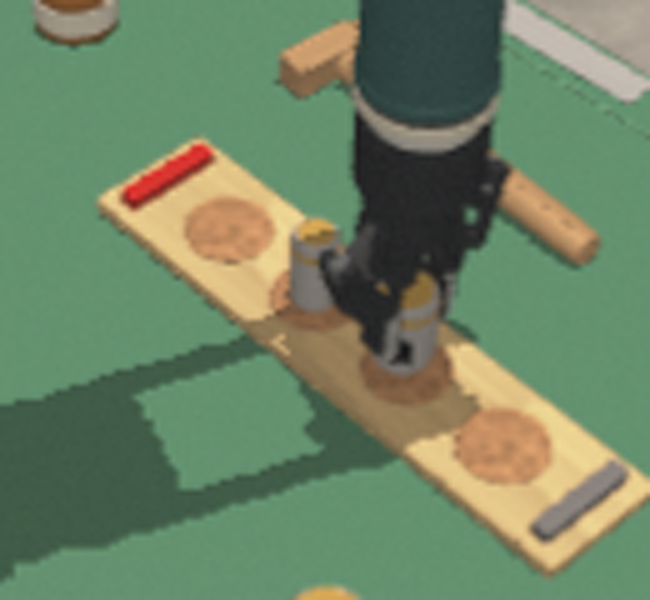

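Punch_3 is held, with a width of 39 mm. I'll lower and release it, then go on to punch_4.

>>> play_rows:
  targets:
    - {"hand": 0,"linear": [0,0,-0.008],"roll": 0}
    - {"hand": 0,"linear": [0,0,-0.0155],"roll": 0}
    - {"hand": 0,"linear": [0,0,-0.0155],"roll": 0}
    - {"hand": 0.75,"linear": [0,0,-0.0155],"roll": 0}
    - {"hand": 0.75,"linear": [0,0,-0.0155],"roll": 0}
    - {"hand": 0.75,"linear": [0,0,-0.0155],"roll": 0}
    - {"hand": 0.75,"linear": [0,0,0.02],"roll": 0}
    - {"hand": 0.75,"linear": [0,0,0.07],"roll": 0}
    - {"hand": 0.75,"linear": [-0.02,-0.02,0.1],"roll": 0}
    - {"hand": 0.92,"linear": [-0.08,-0.06,0.1],"roll": 0}
    - {"hand": 0.92,"linear": [-0.13,-0.1,0.1],"roll": 0}
    - {"hand": 0.92,"linear": [-0.17,-0.117,0.07],"roll": 0}

```text
clock: 12.92
tool_pos: [0.4504, -0.2866, 0.1342]
tool_rot: [0.709, 0.705, 0.0, 0.003]
ft_force: [0.8, -1.2, -0.8]
grip_width: 0.0787
```

>>> play_rows:
  targets:
    - {"hand": 0.92,"linear": [-0.016,0,0],"roll": 0}
    - {"hand": 0.92,"linear": [-0.016,0,0],"roll": 0}
    - {"hand": 0.92,"linear": [-0.016,0,-0.03],"roll": 0}
    - {"hand": 0.92,"linear": [-0.016,0,-0.06],"roll": 0}
    - {"hand": 0.92,"linear": [-0.016,0,-0.09],"roll": 0}
    - {"hand": 0.92,"linear": [-0.016,0,-0.1],"roll": 0}
    - {"hand": 0.92,"linear": [-0.016,0,-0.1],"roll": 0}
    - {"hand": 0,"linear": [-0.016,0,-0.1],"roll": 0}
    - {"hand": 0,"linear": [-0.016,0,-0.1],"roll": 0}
    - {"hand": 0,"linear": [-0.016,0,-0.1],"roll": 0}
    - {"hand": 0,"linear": [-0.016,0,-0.1],"roll": 0}

```text
clock: 14.3
tool_pos: [0.4347, -0.2842, 0.0336]
tool_rot: [0.709, 0.705, 0.0, 0.001]
ft_force: [0.5, 2.3, 5.0]
grip_width: 0.048
```

Run:
```python
from h import *
s=read_camera("side");cv2.imwrite("pics/s8.png",s[:,:,::-1])
crop(s,270,150,410,310,3.7,"pics/c8.png"); o=get_obs();print(o["tool_pos"],o["grip_width"],o["ft_force"])
```

```text
[ 0.43468974 -0.28422223  0.03365975] 0.047814230039602376 [1.10212313 0.63770053 5.59036909]
```

View pics/c8.png

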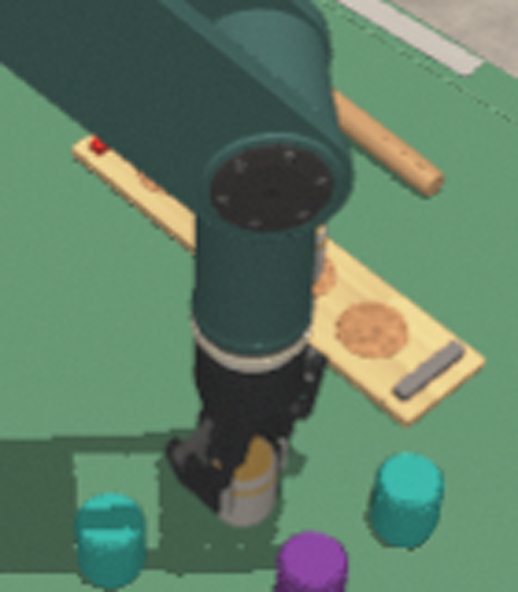

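Punch_4 is gripped at 48 mm. I'll carry it to pad_d.

>>> play_rows:
  targets:
    - {"hand": 0,"linear": [0,0,0.02],"roll": 0}
    - {"hand": 0,"linear": [0,0,0.06],"roll": 0}
    - {"hand": 0,"linear": [0.03,0.008,0.09],"roll": 0}
    - {"hand": 0,"linear": [0.07,0.015,0.09],"roll": 0}
    - {"hand": 0,"linear": [0.12,0.025,0.09],"roll": 0}
    - {"hand": 0,"linear": [0.165,0.033,0.09],"roll": 0}
    - {"hand": 0,"linear": [0.183,0.037,0.07],"roll": 0}
    - {"hand": 0,"linear": [0.183,0.037,0.045],"roll": 0}
    - {"hand": 0,"linear": [0.183,0.037,0.03],"roll": 0}
    - {"hand": 0,"linear": [0.183,0.037,0.03],"roll": 0}

```text
clock: 15.6
tool_pos: [0.6154, -0.2462, 0.0612]
tool_rot: [0.709, 0.705, -0.001, -0.001]
ft_force: [-0.8, 0.9, -2.4]
grip_width: 0.0482
```

Run:
```python
from h import *
s=read_camera("side");cv2.imwrite("pics/s9.png",s[:,:,::-1])
crop(s,270,150,410,310,3.7,"pics/c9.png"); o=get_obs();print(o["tool_pos"],o["grip_width"],o["ft_force"])
```

```text
[ 0.61623397 -0.24665574  0.06221873] 0.04796996695820296 [ 0.36174238  0.465305   -2.20660904]
```

View pics/c9.png

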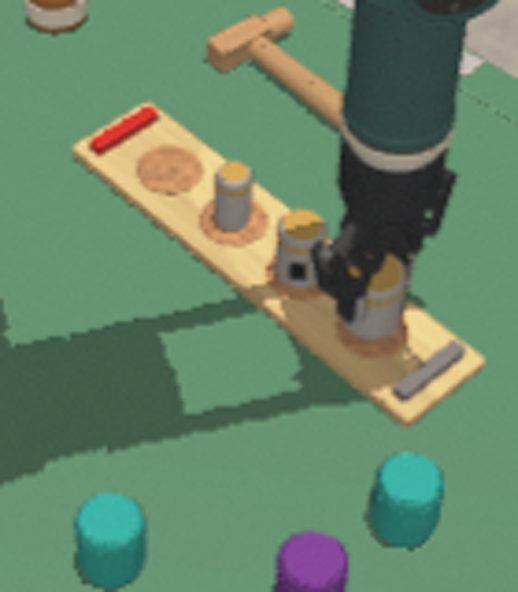

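>>> play_rows:
  targets:
    - {"hand": 0,"linear": [0,0,-0.008],"roll": 0}
    - {"hand": 0,"linear": [0,0,-0.0155],"roll": 0}
    - {"hand": 0,"linear": [0,0,-0.0155],"roll": 0}
    - {"hand": 0.9,"linear": [0,0,-0.0155],"roll": 0}
    - {"hand": 0.9,"linear": [0,0,-0.0155],"roll": 0}
    - {"hand": 0.9,"linear": [0,0,-0.0155],"roll": 0}
    - {"hand": 0.9,"linear": [0,0,0.02],"roll": 0}
    - {"hand": 0.9,"linear": [0,0,0.07],"roll": 0}
    - {"hand": 0.9,"linear": [-0.02,0.02,0.12],"roll": 0}
    - {"hand": 0.55,"linear": [-0.05,0.07,0.14],"roll": 0}
    - {"hand": 0.55,"linear": [-0.08,0.12,0.14],"roll": 0}
    - {"hand": 0.55,"linear": [-0.11,0.17,0.14],"roll": 0}

```text
clock: 17.15
tool_pos: [0.506, -0.0754, 0.2028]
tool_rot: [0.709, 0.705, 0.0, 0.0]
ft_force: [-0.1, 0.3, -0.0]
grip_width: 0.0468
```

>>> play_rows:
  targets:
    - {"hand": 0.55,"linear": [-0.013,0.05,0],"roll": 0}
    - {"hand": 0.55,"linear": [-0.013,0.1,0],"roll": 0}
    - {"hand": 0.55,"linear": [-0.013,0.15,0],"roll": 0}
    - {"hand": 0.55,"linear": [-0.013,0.2,0],"roll": 0}
    - {"hand": 0.55,"linear": [-0.013,0.24,-0.02],"roll": 0}
    - {"hand": 0.55,"linear": [-0.013,0.28,-0.05],"roll": 0}
    - {"hand": 0.55,"linear": [-0.013,0.294,-0.08],"roll": 0}
    - {"hand": 0.55,"linear": [-0.013,0.294,-0.08],"roll": 0}
    - {"hand": 0.55,"linear": [-0.013,0.294,-0.08],"roll": 0}

```text
clock: 18.27
tool_pos: [0.4942, 0.2169, 0.123]
tool_rot: [0.709, 0.705, 0.0, 0.0]
ft_force: [0.7, -0.2, 0.8]
grip_width: 0.0472
```

Run:
```python
from h import *
s=read_camera("side");cv2.imwrite("pics/s10.png",s[:,:,::-1])
crop(s,190,80,410,280,3,"pics/c10.png"); o=get_obs();print(o["tool_pos"],o["grip_width"],o["ft_force"])
```

```text
[0.49463937 0.21683079 0.12342493] 0.046894145800935205 [ 0.52268153  0.22494321 -0.59237774]
```

View pics/c10.png

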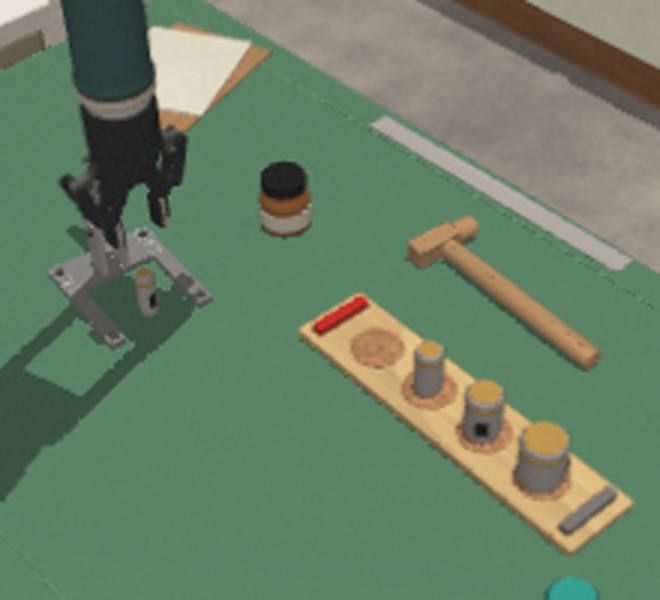

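>>> play_rows:
  targets:
    - {"hand": 0.55,"linear": [0,0.003,-0.02],"roll": 0}
    - {"hand": 0.55,"linear": [0,0.003,-0.04],"roll": 0}
    - {"hand": 0.55,"linear": [0,0.003,-0.06],"roll": 0}
    - {"hand": 0.55,"linear": [0,0.003,-0.08],"roll": 0}
    - {"hand": 0.55,"linear": [0,0.003,-0.09],"roll": 0}
    - {"hand": 0.55,"linear": [0,0.003,-0.09],"roll": 0}
    - {"hand": 0,"linear": [0,0.003,-0.09],"roll": 0}
    - {"hand": 0,"linear": [0,0.003,-0.09],"roll": 0}
    - {"hand": 0,"linear": [0,0.003,-0.09],"roll": 0}
    - {"hand": 0,"linear": [0,0.003,-0.09],"roll": 0}

```text
clock: 19.58
tool_pos: [0.4947, 0.2205, 0.0333]
tool_rot: [0.709, 0.705, 0.001, 0.001]
ft_force: [-0.5, -1.1, 6.5]
grip_width: 0.0206
```

Run:
```python
from h import *
s=read_camera("side");cv2.imwrite("pics/s11.png",s[:,:,::-1])
crop(s,190,100,290,200,5,"pics/c11.png"); o=get_obs();print(o["tool_pos"],o["grip_width"],o["ft_force"])
```

```text
[0.49467194 0.22049233 0.03332207] 0.02054524508475693 [ 0.02703123 -1.3101587   6.72664753]
```

View pics/c11.png

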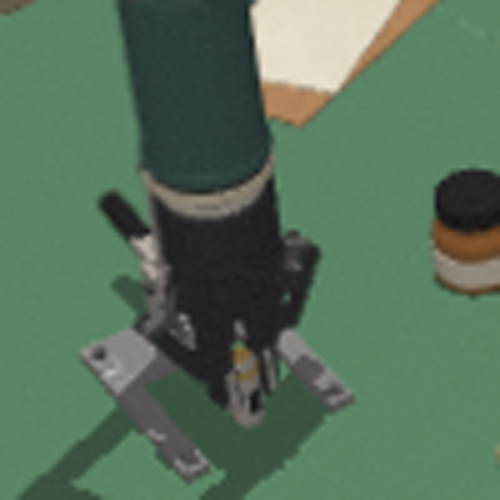

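>>> play_rows:
  targets:
    - {"hand": 0,"linear": [0,0,0.02],"roll": 0}
    - {"hand": 0,"linear": [0,-0.005,0.06],"roll": 0}
    - {"hand": 0,"linear": [0.01,-0.03,0.09],"roll": 0}
    - {"hand": 0,"linear": [0.03,-0.08,0.09],"roll": 0}
    - {"hand": 0,"linear": [0.06,-0.13,0.09],"roll": 0}
    - {"hand": 0,"linear": [0.1,-0.18,0.09],"roll": 0}
    - {"hand": 0,"linear": [0.125,-0.215,0.09],"roll": 0}
    - {"hand": 0,"linear": [0.132,-0.226,0.08],"roll": 0}
    - {"hand": 0,"linear": [0.132,-0.226,0.05],"roll": 0}
    - {"hand": 0,"linear": [0.132,-0.226,0.03],"roll": 0}
    - {"hand": 0,"linear": [0.132,-0.226,0.03],"roll": 0}

```text
clock: 21.0
tool_pos: [0.6231, -0.0046, 0.0602]
tool_rot: [0.709, 0.706, -0.002, -0.002]
ft_force: [-0.5, -0.5, 0.2]
grip_width: 0.0207
```

Run:
```python
from h import *
s=read_camera("side");cv2.imwrite("pics/s12.png",s[:,:,::-1])
crop(s,190,110,410,270,3.5,"pics/c12.png"); o=get_obs();print(o["tool_pos"],o["grip_width"],o["ft_force"])
```

```text
[ 0.62435718 -0.00480038  0.06147605] 0.02075613059163041 [ 0.32737216 -0.0544113  -0.22770049]
```

View pics/c12.png

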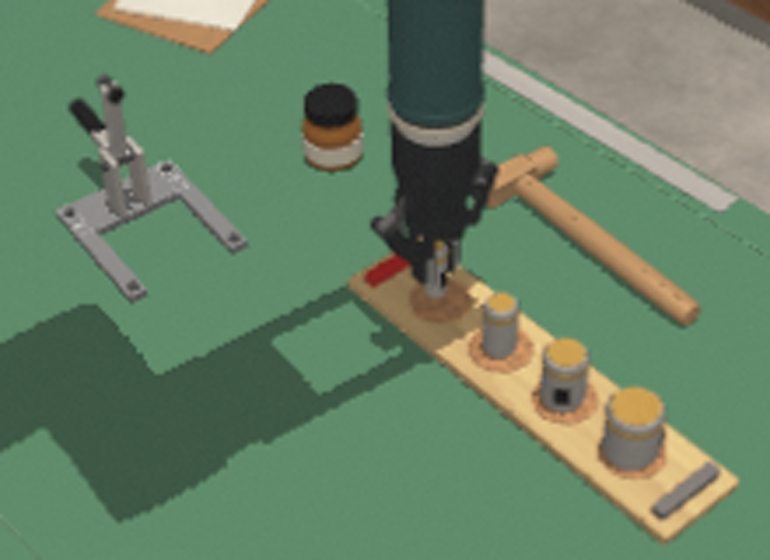

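>>> play_rows:
  targets:
    - {"hand": 0,"linear": [0,0,-0.008],"roll": 0}
    - {"hand": 0,"linear": [0,0,-0.0155],"roll": 0}
    - {"hand": 0,"linear": [0,0,-0.0155],"roll": 0}
    - {"hand": 0.55,"linear": [0,0,-0.0155],"roll": 0}
    - {"hand": 0.55,"linear": [0,0,-0.0155],"roll": 0}
    - {"hand": 0.55,"linear": [0,0,-0.0155],"roll": 0}
    - {"hand": 0.55,"linear": [0,0,0.02],"roll": 0}
    - {"hand": 0.55,"linear": [0,0,0.07],"roll": 0}
    - {"hand": 0.55,"linear": [-0.02,-0.01,0.12],"roll": 0}
    - {"hand": 0.55,"linear": [-0.05,-0.06,0.16],"roll": 0}
    - {"hand": 0.55,"linear": [-0.09,-0.1,0.18],"roll": 0}
    - {"hand": 0.55,"linear": [-0.13,-0.14,0.18],"roll": 0}

```text
clock: 22.55
tool_pos: [0.4961, -0.1473, 0.2445]
tool_rot: [0.709, 0.706, 0.001, 0.002]
ft_force: [0.3, -0.8, 0.1]
grip_width: 0.0467
```

>>> play_rows:
  targets:
    - {"hand": 0.55,"linear": [-0.03,-0.05,0],"roll": 0}
    - {"hand": 0.55,"linear": [-0.05,-0.1,0],"roll": 0}
    - {"hand": 0.55,"linear": [-0.08,-0.15,0],"roll": 0}
    - {"hand": 0.55,"linear": [-0.11,-0.2,0],"roll": 0}
    - {"hand": 0.55,"linear": [-0.14,-0.25,0],"roll": 0}
    - {"hand": 0.55,"linear": [-0.17,-0.3,0],"roll": 0}
    - {"hand": 0.55,"linear": [-0.2,-0.35,0],"roll": 0}
    - {"hand": 0.55,"linear": [-0.23,-0.39,0],"roll": 0}
    - {"hand": 0.55,"linear": [-0.23,-0.39,0],"roll": 0}
    - {"hand": 0.55,"linear": [-0.23,-0.39,0],"roll": 0}

```text
clock: 23.8
tool_pos: [0.2657, -0.535, 0.2419]
tool_rot: [0.709, 0.705, 0.0, -0.0]
ft_force: [-0.2, 0.7, -0.8]
grip_width: 0.0467
```

Run:
```python
from h import *
s=read_camera("side");t=read_camera("top");cv2.imwrite("pics/s13.png",s[:,:,::-1]);cv2.imwrite("pics/t13.png",t[:,:,::-1])
o=get_obs();print(o["tool_pos"],o["clock"])
hsv=cv2.cvtColor(t,cv2.COLOR_RGB2HSV)
pads=[(.6258,-.0045),(.623,-.0848),(.6197,-.1646),(.6173,-.2443)]
b=[(c,a) for c,a in blobs(t,(17,115,120),(28,255,255),25)[0] if 290<c[0]<410 and 150<c[1]<205]
for c,a in sorted(b,key=lambda q:q[0][0]):
    p=plane("top",[c],.069)[0]; d=[np.hypot(*(p[:2]-q)) for q in pads]; print(c.round(1),a,p.round(4),"pad",int(np.argmin(d)),round(min(d),4))
```

```text
[ 0.26646675 -0.53438831  0.24214737] 23.9
[334.8 181.1] [332 178   7   7  42] [ 0.6224 -0.0841  0.069 ] pad 1 0.0009
[363.9 182.4] [359 177  11  11  94] [ 0.6198 -0.1627  0.069 ] pad 2 0.0019
[393.6 183.8] [387 177  14  14 156] [ 0.6169 -0.243   0.069 ] pad 3 0.0014
```

View pics/t13.png

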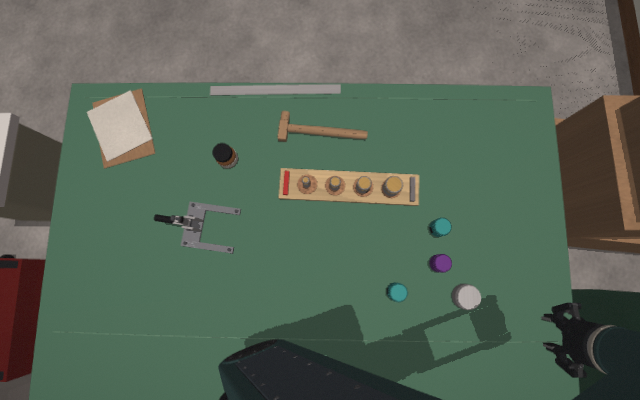

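View pics/s13.png

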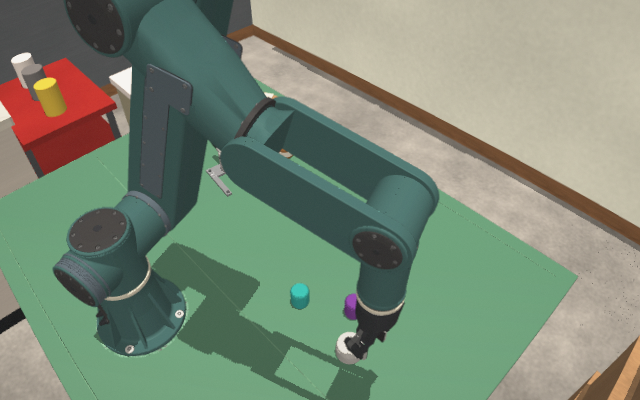

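The top view shows all four punches on the pads, sizes growing from the red end, and the bystanders where they were. Punch_1 was below the area threshold in that check, so I'll measure it separately.

Run:
```python
from h import *
t=cv2.imread("pics/t13.png")[:,:,::-1]; t0=cv2.imread("pics/top0.png")[:,:,::-1]
crop(t,290,165,420,210,6,"pics/c13.png")
for c,a in blobs(t,(17,105,110),(28,255,255),6)[0]:
    if 297<c[0]<318 and 172<c[1]<195: p=plane("top",[c],.069)[0]; print(c,a[4],p,np.hypot(p[0]-.6258,p[1]+.0045))
d=cv2.absdiff(t,t0).max(2)
for n,(x,y,w,h) in dict(jar=(205,135,40,40),mallet=(270,105,105,40)).items(): print(n,(d[y:y+h,x:x+w]>25).sum())
```

```text
[305.13333333 179.46666667] 15 [ 0.62591528 -0.00368857  0.069     ] 0.0008195733553748964
jar 0
mallet 0
```

View pics/c13.png

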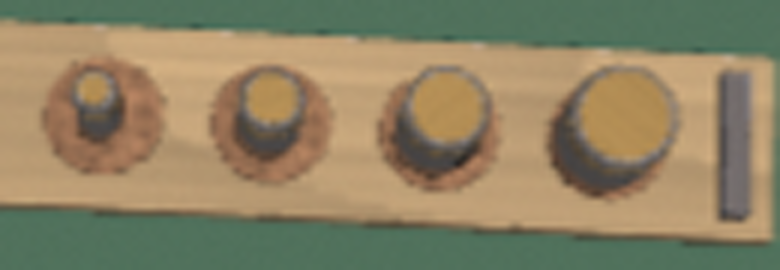

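All four punches stand centred on their pads. The jar and mallet show no change between the pictures, and the gripper is clear of everything, so I'm handing in.

```bash
python3 -c "
from workcell import *
print(job_done())"
```

```text
the job is handed in; nothing more can be done
None
```

I flipped the toggle clamp open with the shut fingers. All four punches now stand on their pads, smallest next to the red block: punch_1 on pad_a through punch_4 on pad_d. Punch_1 was the one under the clamp. I handed the job in at about 24 s; no verdict is reported.

**Placement:** in the last top picture, each punch's top was within 2 mm of its pad centre (0.8, 0.9, 1.9 and 1.4 mm for punches 1 to 4). Punch_1's figure rests on only 15 pixels and had to be measured separately, because the first check missed it. The jaw widths at grasp also matched the four sizes.

**Clamp and bystanders:** the clamp lies open, seen in both views after the flip and again in the final top view. The jar and mallet show no pixel change from the first picture. The tin looks unmoved by eye, since the arm's shadow ruled out the same comparison.

**What went wrong or was left unchecked:**
- Two move calls were refused for a missing "roll" key. Nothing moved, and I sent the moves again.
- The final side view was blocked by the arm. The finished row was checked from the top view only, so I did not measure punch heights or tilt there.

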